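# Find and open the loose hatch of the service duct

### The job

The low grey service duct on the bench has four identical metal cover plates; three are bedded solid and one is the access hatch, which rocks on its axle. Press down on the ribbed ends of the plates one after another until you find the one that rocks, then push its raised plain end over until the hatch stands open, upright. Leave it open, and do not move the vial, the funnel or the upturned beaker that stand beside the duct.

Things in the scene. Friction and masses are not known exactly. Their poses are not given: they have to be found in the camera images.
- duct: grey metal box fixed to the table, 140 x 282 x 70 mm high; flat upper side, four 110 x 59 x 5 mm cover plates in a row flush with it. Origin: centre of its underside. y runs along the row (plate middles at x = 0, y = +99, +33, -33, -99 mm: covers 1 to 4), x from the plates' plain ends to their ribbed ends (roughly away from the robot). A hidden block holds each of three plates; which one is free varies.
- cover_1 (a joint): angle of cover 1 on its axle (along y at x = +10, z = 67.5 mm of the duct; 45 mm of plate on the ribbed side, 65 mm on the plain): 0 flush, 1.57 upright with the plain end up, stop 1.65. A firm plate gives under 0.08. The free one turns when its ribbed end is pressed with 2 to 5 N, and stays where it is left; pressing its plain end moves nothing. Smooth and slippery.
- cover_1_press (a point): point on the upper face of cover 1, middle of its ribbed end (four dark ribs), 28 mm from the axle, 17 mm from the plate's end; moves with the plate. At rest at x = +38, y = +99, z = 70 mm of the duct.
- cover_2 (a joint): angle of cover 2 on its axle (along y at x = +10, z = 67.5 mm of the duct; 45 mm of plate on the ribbed side, 65 mm on the plain): 0 flush, 1.57 upright with the plain end up, stop 1.65. A firm plate gives under 0.08. The free one turns when its ribbed end is pressed with 2 to 5 N, and stays where it is left; pressing its plain end moves nothing. Smooth and slippery.
- cover_2_press (a point): point on the upper face of cover 2, middle of its ribbed end (four dark ribs), 28 mm from the axle, 17 mm from the plate's end; moves with the plate. At rest at x = +38, y = +33, z = 70 mm of the duct.
- cover_3 (a joint): angle of cover 3 on its axle (along y at x = +10, z = 67.5 mm of the duct; 45 mm of plate on the ribbed side, 65 mm on the plain): 0 flush, 1.57 upright with the plain end up, stop 1.65. A firm plate gives under 0.08. The free one turns when its ribbed end is pressed with 2 to 5 N, and stays where it is left; pressing its plain end moves nothing. Smooth and slippery.
- cover_3_press (a point): point on the upper face of cover 3, middle of its ribbed end (four dark ribs), 28 mm from the axle, 17 mm from the plate's end; moves with the plate. At rest at x = +38, y = -33, z = 70 mm of the duct.
- cover_4 (a joint): angle of cover 4 on its axle (along y at x = +10, z = 67.5 mm of the duct; 45 mm of plate on the ribbed side, 65 mm on the plain): 0 flush, 1.57 upright with the plain end up, stop 1.65. A firm plate gives under 0.08. The free one turns when its ribbed end is pressed with 2 to 5 N, and stays where it is left; pressing its plain end moves nothing. Smooth and slippery.
- cover_4_press (a point): point on the upper face of cover 4, middle of its ribbed end (four dark ribs), 28 mm from the axle, 17 mm from the plate's end; moves with the plate. At rest at x = +38, y = -99, z = 70 mm of the duct.
- vial_2: white sample vial with a screw cap, 25 mm across, 60 mm high, standing on the table before the duct; loose. Origin: centre of its underside
- funnel: small white funnel standing on its mouth, 70 mm across, 66 mm high, on the table before the duct; loose. Origin: centre of its underside
- beaker_8: small translucent beaker standing upside down, 70 mm across, 79 mm high, on the table beside the duct; loose. Origin: centre of its underside
There are look-alikes about, which are no part of the job. What is shaped like the vial_2 but green or orange is not meant.

How it is judged:
By the outcome, as a careful person would: the job done as asked, in the order asked, and still so for the second after the job is handed in, with the robot touching nothing.
It also fails if it takes over 45 s, if anything falls off the work surface, if the arm or the gripper's body presses on something with over 40 N, if the wrist force passes 120 N, or if a joint passes its speed limit or range.

### The arm

A 7-joint arm with a two-finger parallel gripper is mounted at the origin on the work surface; the furniture and walls round the work are solid. World frame = base frame: x ahead of the robot, y to its left, z up, the work surface at z = 0. Lengths are in m, angles in rad, forces in N, time in s.
With the tool pointing down it reaches from about 0.35 to 0.9 m from the base axis. Payload 8.1 kg.
Tool frame: the origin (TCP) lies at the very end of the fingers, on their centre line; the grasp point (between the pads) lies 19 mm behind it (arm.tcp_to_grasp is the z of the grasp point in the tool frame, in m); z points along the fingers, y is the line along which they close (so a half turn about z gives the same grasp; the last joint's range is limited). The gripper opens to 92 mm and grips with 3 to 60 N. Pads are 19 mm wide; open, the fingers measure 130 mm over their backs; the gripper's body (75 mm by 190 mm) begins 47 mm behind the grasp point.
Start: joints at [-1.448, 0.434, 0.025, 1.573, -0.012, 1.134, -0.075], TCP at [0.14, 0.609, 0.227] pointing down, gripper open.
Joint ranges: [-2.62, 2.62], [-0.44, 2.09], [-1.27, 1.32], [0.08, 2.57], [-1.32, 4.46], [0.12, 2], [-2.74, 2.74]. Speed limits (rad/s): [2.22, 2.22, 3.01, 3.01, 3.14, 3.14, 3.14].

### API

Orientations are given as a rotation vector (axis times angle).
In Python, from cell import readout, vision, sign_off, arm gives the robot as it stands. The module is installed in compiled form; this text tells all that it offers.
- The arm moves only by the shell command python3 -m creep 'ROWS' [FORCE]. ROWS is JSON, a list of rows, each a list of 5 numbers: the shift along the tool's x, y, z in units of 4 cm (1.0 is 4 cm), then the turn about the tool's z in units of 4 degrees (1.0 is 4 degrees), then the opening, from 0 (shut) to 1 (fully open). A call has 1 to 12 rows; each row shifts and turns the commanded pose from where the row before left it, along the tool's axes as they then stand; what a row does not reach is not made up. A row lasts 1/8 s, in which the tool goes at most 62.5 mm and 10.7 degrees, less where a joint would pass 70% of its speed; a pose out of reach is approached as far as the arm can. A call with a number of a shift or a turn outside -1 to 1 is refused whole. A call with a gripper value outside its range is refused whole. The fingers move at their own pace and stop on an object; FORCE is the grip in N (left out, the last holds). Time passes only in rows, so rows that do not move let the fingers close. It gives the time, the measured TCP pose, the force, the opening and the grip force at its end, in the units of the state.
- readout.observe(): the state, without advancing time (a new reading comes with each control period).
- vision.get_image(name): name is "scene" or "top" or "wrist"; returns a dict with "pixels" (400x640x3 uint8, blue, green, red), "z_map" (400x640 float32, m along the optical axis (not along the pixel's ray), 0 where there is no reading), "camera_matrix" (3x3 intrinsics, pixels), "position" and "rotation" of the camera in the world. Camera axes: x right, y up, looking along -z (the intrinsics and any distortion apply to the point x, -y, -z); pixel columns grow to the right and rows downward; lengths in m; the calibration is good to about 2 mm. The wrist camera is an equidistant fisheye: a pixel r from the principal point sees the ray r / f radians off the axis. A picture is of the moment at which its call begins.
- sign_off(): hands the job in; it is judged then, once.
The state is a dict: "clock": time; "joints": joint angles; "dq": joint speeds; "joint_efforts": joint torques, N m; "position": TCP position; "ee_rot": TCP orientation; "force": force on the tool from outside, world axes, zero at the start; "ft_torque": the same for the moment, N m; "width": opening from 0.0 (shut) to 1.0 (fully open); "gripper_force": force on a finger pad.
Only numpy, scipy, OpenCV 4.12 (cv2) and the standard library are available. Lean on these libraries where they do the work, as an engineer would, in place of code of your own. Each camera call takes 0.05 s, during which the arm holds its last target. There are 200 camera calls.

## Working session

There is one attempt and no reset: what is moved stays moved. The work goes in short steps, Python scripts to look and compute and a shell command to move; the robot and the scene stay as the last step left them, time stands still between calls to the robot, and variables do not carry over. Pictures are saved under pics/ and viewed, at most 10 in all, crops included, and the job is handed in when it is done.

```bash
mkdir -p pics; python3 - <<'E'
from cell import readout, vision
import cv2,numpy as np
s=readout.observe();print(s)
a=[]
for n in("top","scene"):
    d=vision.get_image(n);np.savez(f"{n}.npz",**d);print(n,d["camera_matrix"],d["position"],d["rotation"]);cv2.imwrite(f"pics/{n}1.png",d["pixels"])
E
```

```text
{'clock': 0.0, 'joints': array([-1.4476074 ,  0.4352328 ,  0.02497977,  1.5740992 , -0.01159544,
        1.13396784, -0.07510739]), 'dq': array([-0.00032871, -0.00098592, -0.00058764, -0.00058969, -0.00146349,
        0.00045002,  0.00028883]), 'joint_efforts': array([ 2.74239092e-04, -6.67856169e+01,  9.85035449e-01, -3.14446843e+01,
       -6.04438107e-02,  4.32651769e-02,  1.92344050e-04]), 'position': array([0.1398702 , 0.60863197, 0.22593813]), 'ee_rot': array([-3.54039494e-01, -3.12155179e+00,  2.45357063e-03]), 'force': array([ 0.4812674 , -0.42022531, -0.01655649]), 'ft_torque': array([0.04118993, 0.01904202, 0.00013861]), 'gripper_force': 0.0, 'width': 1.00507451104704}
top [[445.34366487   0.         316.76715084]
 [  0.         445.34366487 200.89670299]
 [  0.           0.           1.        ]] [ 0.3129058  -0.31262503  1.09218538] [ 0.0610321  -0.09641472 -1.58558054]
scene [[380.96385918   0.         322.60119142]
 [  0.         380.96385918 198.4582749 ]
 [  0.           0.           1.        ]] [-0.09175126 -0.82846884  0.51488222] [ 0.95264107 -0.39720655 -0.74982983]
```

View pics/top1.png

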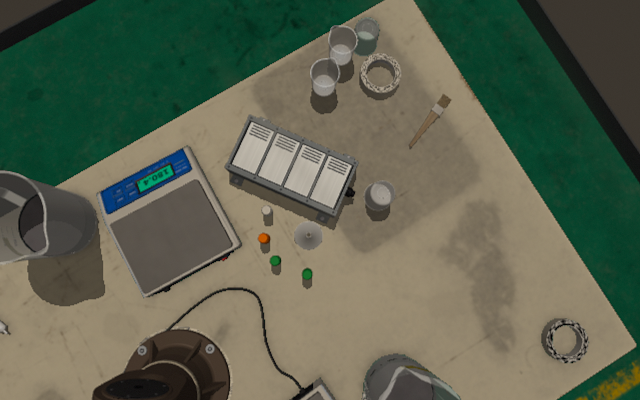

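View pics/scene1.png

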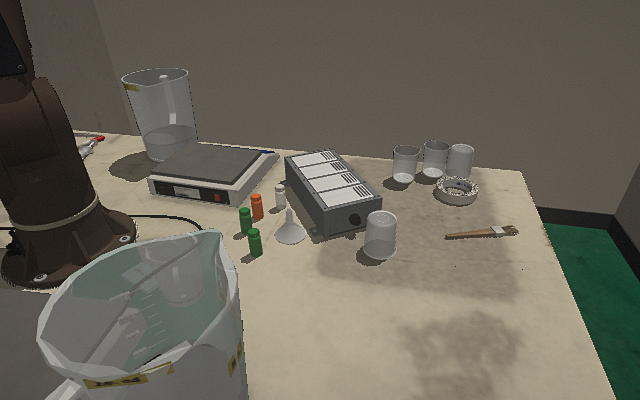

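Candidates seen in the top view:
- **Duct:** grey box at (293,167). Its four white plates sit at (252,147), (277,155), (304,168) and (332,181), with the ribs on the upper side, away from the robot.
- **Vial:** the white one at (267,213). The orange one at (264,239) and the green ones at (276,261) and (307,274) are look-alikes.
- **Funnel:** (308,235).
- **Upturned beaker:** (380,195). The three glasses at (324,75), (342,42) and (367,35) are look-alikes.

```bash
cat > h.py <<'E'
import numpy as np,cv2
from scipy.spatial.transform import Rotation as R
def cast(d,uv,z):
    uv=np.atleast_2d(uv).astype(float);K=d["camera_matrix"]
    v=np.c_[(uv[:,0]-K[0,2])/K[0,0],-(uv[:,1]-K[1,2])/K[1,1],-np.ones(len(uv))]@R.from_rotvec(d["rotation"]).as_matrix().T
    p=d["position"];return p+v*((z-p[2])/v[:,2])[:,None]
def cloud(d):
    K=d["camera_matrix"];z=d["z_map"];v,u=np.mgrid[:400,:640]
    c=np.stack([(u-K[0,2])/K[0,0]*z,-(v-K[1,2])/K[1,1]*z,-z],-1)
    return c@R.from_rotvec(d["rotation"]).as_matrix().T+d["position"]
E
python3 - <<'E'
from h import *
d=dict(np.load("top.npz"));im=d["pixels"];P=cloud(d)
print("table z",np.median(P[280:320,380:430,2]))
m=np.zeros((400,640),np.uint8);m[105:225,220:365]=255
h=((P[...,2]>.06)&(P[...,2]<.08)).astype(np.uint8)*255&m
c=max(cv2.findContours(h,0,2)[0],key=cv2.contourArea)
print("z top",np.median(P[h>0][:,2]))
w=cast(d,c[:,0],.07)[:,:2].astype(np.float32);r=cv2.minAreaRect(w);print("duct rect",r);print(cv2.boxPoints(r))
g=(im.min(2)>165).astype(np.uint8)*255&h
for c in cv2.findContours(g,0,2)[0]:
    if cv2.contourArea(c)>100:
        w=cast(d,c[:,0],.07)[:,:2].astype(np.float32);print("plate",cv2.minAreaRect(w),c[:,0].mean(0))
for n,(u,v),hh in(("vial",(267,210),.06),("funnel",(308,233),.066),("beaker",(380,187),.079)):
    print(n,cast(d,(u,v),hh)[0],P[v,u])
s=im[100:260,215:415];cv2.imwrite("pics/crop.png",cv2.resize(s,None,fx=4,fy=3.7))
# near tall objects
t=P[(P[...,2]>.085)&(abs(P[...,0]-.55)<.3)&(abs(P[...,1]+.28)<.25)];print("tall",len(t),t.max(0) if len(t) else 0)
E
```

```text
table z 8.868285568275347e-05
z top 0.06976713890607444
duct rect ((0.5018868446350098, -0.27864331007003784), (0.28095167875289917, 0.14054562151432037), 65.36898040771484)
[[ 0.3794616  -0.3770495 ]
 [ 0.507219   -0.43562514]
 [ 0.6243121  -0.18023711]
 [ 0.49655467 -0.12166148]]
plate ((0.47242018580436707, -0.3751000761985779), (0.05502450466156006, 0.07703419774770737), 64.94957733154297) [335.15625  175.703125]
plate ((0.4906594157218933, -0.2527424097061157), (0.0287748035043478, 0.0639956146478653), 65.41938781738281) [280.43859649 170.86842105]
plate ((0.5424322485923767, -0.1897478699684143), (0.05472932383418083, 0.10502630472183228), 65.5703125) [252.1443299  149.99484536]
vial [ 0.39685    -0.22092979  0.06      ] [ 0.3970324  -0.22073055  0.05775721]
funnel [ 0.34185898 -0.31516459  0.066     ] [ 0.34377877 -0.31533298 -0.00204296]
beaker [ 0.44433291 -0.48240645  0.079     ] [ 0.44440549 -0.48250021  0.07844049]
tall 1493 [ 0.84807213 -0.31262503  1.09218538]
```

View pics/crop.png

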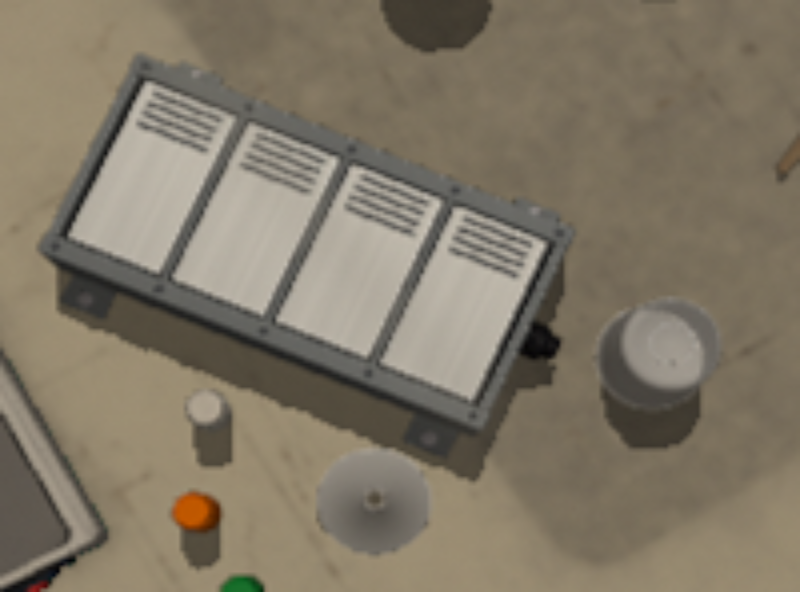

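The crop shows the duct with four plates, ribs on the far side, cover 1 at crop left and cover 4 at right. The white vial is at (208,410), the funnel at (373,500) and the upturned beaker at (660,350). I'll check the height of the big jug and the scale on the way before moving.

```bash
python3 - <<'E'
from h import *
for n in("top","scene"):
    d=dict(np.load(n+".npz"));P=cloud(d)[d["z_map"]>0]
    for z in(.03,.1,.15,.2,.25,.3,.4):
        q=P[(P[:,2]>z)&(P[:,2]<z+.04)&(P[:,0]>.15)&(P[:,0]<.8)&(P[:,1]>-.1)&(P[:,1]<.5)]
        if len(q)>10:print(n,z,len(q),q[:,:2].min(0).round(3),q[:,:2].max(0).round(3))
r=R.from_rotvec([-.35404,-3.12155,.00245]).as_matrix();print(r.round(4))
goal=np.array([.5777,-.2044,.12]);print((r.T@(goal-[.13987,.60863,.22594]))/.04)
E
```

```text
top 0.03 6181 [ 0.203 -0.1  ] [0.552 0.351]
top 0.1 1371 [0.295 0.187] [0.457 0.353]
top 0.15 894 [0.294 0.185] [0.46  0.328]
top 0.2 852 [0.289 0.175] [0.467 0.295]
scene 0.03 2001 [ 0.203 -0.1  ] [0.552 0.295]
scene 0.1 766 [0.295 0.186] [0.448 0.302]
scene 0.15 841 [0.292 0.183] [0.452 0.299]
scene 0.2 1660 [0.289 0.173] [0.469 0.363]
[[-9.746e-01  2.240e-01 -2.000e-04]
 [ 2.240e-01  9.746e-01 -1.500e-03]
 [-1.000e-04 -1.600e-03 -1.000e+00]]
[-15.21938585 -17.35397192   2.67769704]
```

```bash
python3 -m creep '[[0,0,-1,0.73,0],[0,0,-1,0.73,0],[0,0,-1,0.73,0],[0,0,-1,0.73,0],[0,0,-0.5,0,0],[0,0,0,0,0]]' 20; python3 -m creep '[[-0.97,-0.73,0,0,0],[-0.97,-0.73,0,0,0],[-0.97,-0.73,0,0,0],[-0.97,-0.73,0,0,0],[-0.97,-0.73,0,0,0],[-0.97,-0.73,0,0,0],[-0.97,-0.73,0,0,0],[-0.97,-0.73,0,0,0],[-0.97,-0.73,0,0,0],[-0.97,-0.73,0,0,0]]'
cat > to.py <<'E'
import sys
from h import *
from cell import readout
c=np.array([.5019,-.2786,0]);a=np.deg2rad(65.37-90)
D=R.from_euler("z",a).as_matrix()
s=readout.observe();r=R.from_rotvec(s["ee_rot"]).as_matrix();p=s["position"]
g=c+D@(np.array(list(map(float,sys.argv[1:4])))/1e3)
loc=D.T@(p-c)*1e3
yd=D[:,1];ang=np.rad2deg(np.arctan2(r[1,1],r[0,1])-np.arctan2(yd[1],yd[0]))
print("t %.2f"%s["clock"],"tcp in duct mm",loc.round(1),"F",s["force"].round(1),"w %.2f"%s["width"],"need xyz",((r.T@(g-p))/.04).round(2),"turn",round(ang/4,2))
E
python3 to.py 38 99 120
```

```text
clock: 0.85
position: [0.14, 0.6096, 0.4078]
ee_rot: [-0.67, -3.069, -0.004]
force: [-0.4, -0.1, -1.1]
width: 0.395
gripper_force: 0.0
clock: 2.1
position: [0.371, 0.1802, 0.4053]
ee_rot: [-0.669, -3.068, 0.002]
force: [1.1, 0.6, -0.4]
width: 0.005
gripper_force: 0.0
t 2.10 tcp in duct mm [-310.3  362.5  405.3] F [ 1.1  0.6 -0.4] w 0.01 need xyz [-8.71 -6.58  7.13] turn 0.01
```

```bash
python3 -m creep '[[-0.97,-0.73,0,0,0],[-0.97,-0.73,0,0,0],[-0.97,-0.73,0,0,0],[-0.97,-0.73,0.5,0,0],[-0.97,-0.73,1,0,0],[-0.97,-0.73,1,0,0],[-0.97,-0.73,1,0,0],[-0.97,-0.73,1,0,0],[-0.5,-0.4,1,0,0],[0,0,0.8,0,0],[0,0,0,0,0]]'; python3 to.py 38 99 76
```

```text
clock: 3.48
position: [0.564, -0.1809, 0.1524]
ee_rot: [-0.67, -3.062, 0.001]
force: [0.1, 0.9, 0.1]
width: 0.0
gripper_force: 0.0
t 3.48 tcp in duct mm [ 15.7 114.7 152.4] F [0.1 0.9 0.1] w 0.00 need xyz [-0.57 -0.39  1.91] turn -0.02
```

```bash
python3 -m creep '[[-0.57,-0.39,0.6,0,0],[0,0,0.6,0,0],[0,0,0.6,0,0],[0,0,0,0,0],[0,0,0,0,0]]'; python3 to.py 38 99 70
```

```text
clock: 4.1
position: [0.5817, -0.2051, 0.0853]
ee_rot: [0.669, 3.068, -0.0]
force: [1.1, -0.9, 0.7]
width: 0.004
gripper_force: 0.0
t 4.10 tcp in duct mm [ 41.9 100.1  85.3] F [ 1.1 -0.9  0.7] w 0.00 need xyz [ 0.1  -0.03  0.38] turn 0.01
```

```bash
python3 -m creep '[[0.1,-0.03,0.3,0,0],[0,0,0,0,0],[0,0,0,0,0]]'; python3 -m creep '[[0,0,0.08,0,0],[0,0,0.04,0,0],[0,0,0,0,0]]';python3 -m creep '[[0,0,0.05,0,0],[0,0,0.0,0,0]]'; python3 to.py 38 99 70
```

```text
clock: 4.47
position: [0.5769, -0.2045, 0.0719]
ee_rot: [0.67, 3.069, 0.0]
force: [-0.2, -0.3, -0.0]
width: 0.003
gripper_force: 0.0
clock: 4.85
position: [0.5775, -0.2048, 0.0698]
ee_rot: [0.67, 3.067, 0.002]
force: [-8.8, 5.6, 30.9]
width: 0.004
gripper_force: 15.4
clock: 5.1
position: [0.5776, -0.2049, 0.0695]
ee_rot: [0.67, 3.066, 0.004]
force: [-15.7, 9.2, 50.4]
width: 0.002
gripper_force: 25.6
t 5.10 tcp in duct mm [38.1 98.6 69.5] F [-15.7   9.2  50.4] w 0.00 need xyz [ 0.    0.01 -0.01] turn -0.01
```

Cover 1 is firm: it took 50 N without sinking. Next is cover 2.

```bash
python3 -m creep '[[0,0,-0.6,0,0],[0,-0.82,0,0,0],[0,-0.83,0,0,0],[0,0,0.4,0,0],[0,0,0,0,0],[0,0,0,0,0]]'; python3 to.py 38 33 70; python3 -m creep '[[0,0,0.08,0,0],[0,0,0.05,0,0],[0,0,0,0,0]]'; python3 to.py 38 33 70
```

```text
clock: 5.85
position: [0.5499, -0.2634, 0.0728]
ee_rot: [-0.667, -3.069, -0.001]
force: [-0.8, 0.2, 0.1]
width: 0.006
gripper_force: 0.0
t 5.85 tcp in duct mm [37.3 33.9 72.8] F [-0.8  0.2  0.1] w 0.01 need xyz [-0.02 -0.02  0.07] turn 0.02
clock: 6.22
position: [0.5503, -0.2639, 0.0698]
ee_rot: [0.668, 3.068, 0.002]
force: [-5.0, 5.2, 23.6]
width: 0.005
gripper_force: 11.3
t 6.22 tcp in duct mm [37.9 33.6 69.8] F [-5.   5.2 23.6] w 0.01 need xyz [-0.   -0.01 -0.  ] turn 0.02
```

Cover 2 is firm too, at 24 N. Next is cover 3.

```bash
python3 -m creep '[[0,0,-0.53,0,0],[0,-0.82,0,0,0],[0,-0.85,0,0,0],[0,0,0.4,0,0],[0,0,0,0,0],[0,0,0,0,0]]'; python3 to.py 38 -33 70; python3 -m creep '[[0,0,0.08,0,0],[0,0,0.05,0,0],[0,0,0,0,0]]'; python3 to.py 38 -33 70
```

```text
clock: 6.98
position: [0.5222, -0.3239, 0.0728]
ee_rot: [-0.667, -3.07, -0.001]
force: [1.2, 0.3, -0.3]
width: 0.007
gripper_force: 0.0
t 6.97 tcp in duct mm [ 37.3 -32.7  72.8] F [ 1.2  0.3 -0.3] w 0.01 need xyz [-0.02 -0.01  0.07] turn 0.03
clock: 7.35
position: [0.5226, -0.3246, 0.0699]
ee_rot: [0.668, 3.068, 0.002]
force: [-3.9, 6.4, 21.6]
width: 0.004
gripper_force: 11.2
t 7.35 tcp in duct mm [ 38.  -33.2  69.9] F [-3.9  6.4 21.6] w 0.00 need xyz [-0.    0.01 -0.  ] turn 0.01
```

Cover 3 is firm at 22 N. Next is cover 4.

```bash
python3 -m creep '[[0,0,-0.53,0,0],[0,-0.82,0,0,0],[0,-0.83,0,0,0],[0,0,0.4,0,0],[0,0,0,0,0],[0,0,0,0,0]]'; python3 to.py 38 -99 70; python3 -m creep '[[0,0,0.08,0,0],[0,0,0.05,0,0],[0,0,0,0,0]]'; python3 to.py 38 -99 60
```

```text
clock: 8.1
position: [0.4948, -0.3839, 0.0728]
ee_rot: [-0.667, -3.07, -0.001]
force: [-0.4, -0.7, -0.3]
width: 0.001
gripper_force: 0.0
t 8.10 tcp in duct mm [ 37.5 -98.7  72.8] F [-0.4 -0.7 -0.3] w 0.00 need xyz [-0.01 -0.01  0.07] turn 0.03
clock: 8.48
position: [0.4945, -0.385, 0.0679]
ee_rot: [0.669, 3.069, 0.0]
force: [0.8, 0.5, 1.5]
width: 0.007
gripper_force: 0.8
t 8.47 tcp in duct mm [ 37.6 -99.8  67.9] F [0.8 0.5 1.5] w 0.01 need xyz [-0.01  0.02  0.2 ] turn 0.01
```

Cover 4 yields, so it's the hatch. I'll press it further down.

```bash
python3 -m creep '[[0,0.02,0.08,0,0],[0,0,0.08,0,0],[0,0,0.08,0,0],[0,0,0.08,0,0],[0,0,0,0,0]]'; python3 to.py 38 -99 60; python3 - <<'E'
from h import *
from cell import vision
d=vision.get_image("scene");cv2.imwrite("pics/s2.png",cv2.resize(d["pixels"][100:290,220:460],None,fx=3,fy=3))
E
```

```text
clock: 9.1
position: [0.4943, -0.3844, 0.0546]
ee_rot: [-0.67, -3.069, -0.0]
force: [1.0, -1.2, 1.2]
width: -0.001
gripper_force: 0.5
t 9.10 tcp in duct mm [ 37.2 -99.4  54.6] F [ 1.  -1.2  1.2] w -0.00 need xyz [-0.02  0.01 -0.14] turn 0.0
```

View pics/s2.png

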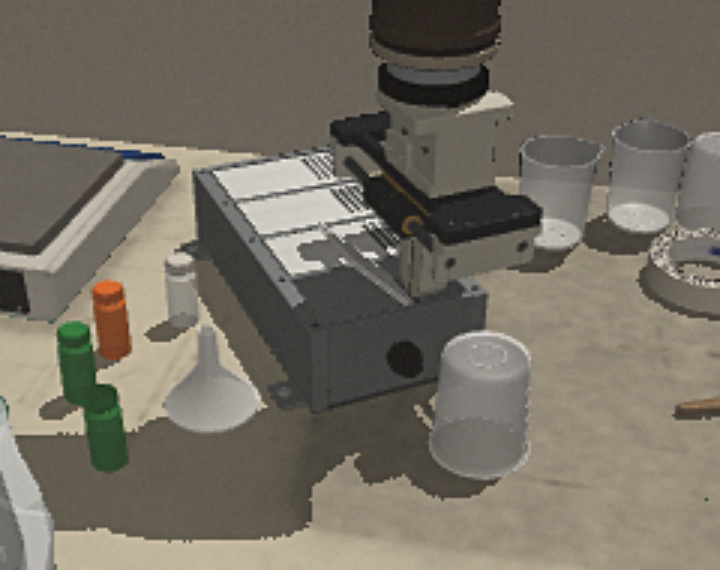

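The picture shows plate 4 tilted about 40° with its plain end up at crop (330,230), and the vial, funnel and beaker untouched. Now I'll lift, go round to the plain side and come down low.

```bash
python3 -m creep '[[0,0,-0.8,0,0],[0,0,-0.9,0,0],[0,0,-0.9,0,0],[0.9,0,0,0,0],[0.9,0,0,0,0],[0.9,0,0,0,0],[0.2,0,0,0,0],[0,0,0,0,0],[0,0,0,0,0]]'; python3 to.py -76 -99 82
```

```text
clock: 10.28
position: [0.3901, -0.3365, 0.1591]
ee_rot: [0.668, 3.069, -0.001]
force: [-0.1, -0.2, 0.4]
width: 0.006
gripper_force: 0.0
t 10.28 tcp in duct mm [-77.5 -99.3 159.1] F [-0.1 -0.2  0.4] w 0.01 need xyz [-0.04  0.01  1.93] turn 0.01
```

```bash
python3 -m creep '[[0,0,0.7,0,0],[0,0,0.7,0,0],[0,0,0.5,0,0],[0,0,0,0,0],[-0.3,0,0,0,0],[-0.3,0,0,0,0],[-0.3,0,0,0,0],[0,0,0,0,0]]'; python3 to.py -1 -99 82
```

```text
clock: 11.28
position: [0.423, -0.3517, 0.0832]
ee_rot: [0.668, 3.069, -0.001]
force: [-0.7, 0.3, -0.3]
width: 0.008
gripper_force: 0.0
t 11.28 tcp in duct mm [-41.3 -99.3  83.2] F [-0.7  0.3 -0.3] w 0.01 need xyz [-1.01  0.01  0.03] turn 0.02
```

```bash
python3 -m creep '[[-0.25,0,0,0,0],[-0.25,0,0,0,0],[-0.25,0,0,0,0],[-0.2,0,0,0,0],[-0.06,0,0,0,0],[0,0,0,0,0],[0,0,0,0,0]]'; python3 to.py -1 -99 82; python3 - <<'E'
from h import *
from cell import vision
d=vision.get_image("scene");cv2.imwrite("pics/s3.png",cv2.resize(d["pixels"][100:290,220:460],None,fx=3,fy=3))
E
```

```text
clock: 12.15
position: [0.4584, -0.3681, 0.083]
ee_rot: [0.67, 3.069, -0.0]
force: [-0.0, -0.9, -0.3]
width: 0.009
gripper_force: 0.0
t 12.15 tcp in duct mm [ -2.3 -99.5  83. ] F [-0.  -0.9 -0.3] w 0.01 need xyz [-0.03  0.01  0.03] turn -0.0
```

View pics/s3.png

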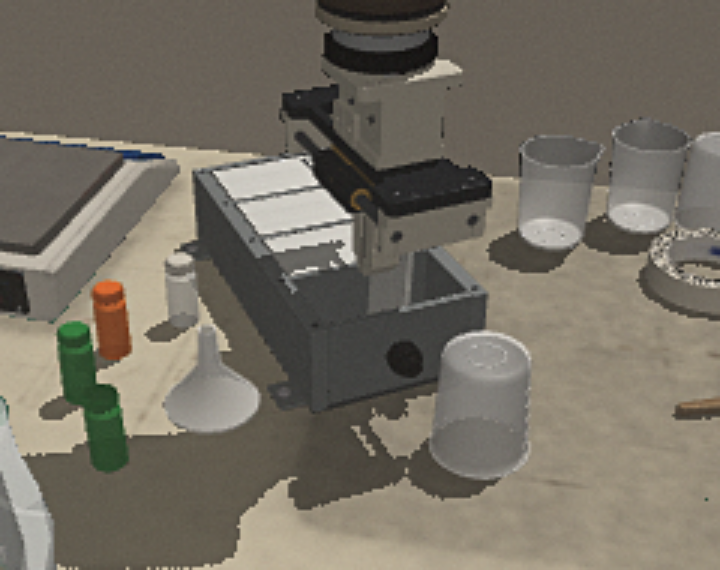

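The plate is about upright against the finger, near crop (405,270). I'll nudge it slightly further, watching the force.

```bash
python3 -m creep '[[-0.06,0,0,0,0],[0,0,0,0,0],[0,0,0,0,0]]'; python3 to.py -1 -99 82;  python3 - <<'E'
from h import *
from cell import vision
c=np.array([.5019,-.2786,0]);D=R.from_euler("z",65.37-90,degrees=True).as_matrix()
for n in("scene","top"):
    d=vision.get_image(n);P=(cloud(d)-c)@D*1e3
    q=P[(d["z_map"]>0)&(abs(P[...,1]+99)<35)&(P[...,0]>-15)&(P[...,0]<35)&(P[...,2]>75)&(P[...,2]<140)]
    for z in range(75,140,8):
        k=q[(q[:,2]>=z)&(q[:,2]<z+8)]
        if len(k):print(n,z,len(k),np.percentile(k[:,0],[2,50,98]).round(1),np.percentile(k[:,1],[2,98]).round(1))
E
```

```text
clock: 12.58
position: [0.4592, -0.3684, 0.0827]
ee_rot: [-0.67, -3.067, -0.002]
force: [-5.2, 2.7, 2.3]
width: 0.007
gripper_force: 2.6
t 12.57 tcp in duct mm [ -1.4 -99.4  82.7] F [-5.2  2.7  2.3] w 0.01 need xyz [-0.01  0.01  0.02] turn -0.01
scene 75 29 [-1.9  8.4 12. ] [-128.1  -98.5]
scene 83 39 [-13.    4.5  11.7] [-129.   -94.1]
scene 91 55 [-13.3  -4.9  13.1] [-128.   -85.9]
scene 99 54 [-12.5  -8.9  12.7] [-128.6  -85. ]
scene 107 28 [-13.  -12.2  13.7] [-128.6  -84.7]
scene 115 29 [-13.5 -12.4 -10.5] [-118.7  -85. ]
scene 123 23 [-13.4 -12.   -9.2] [-119.6  -88.4]
scene 131 8 [-13.1 -12.5 -11.8] [-121.3 -106.6]
```

There's a 6 N reaction, so the plate is at its stop. I'll back away, rise and look.

```bash
python3 -m creep '[[0.4,0,0,0,0],[0.9,0,0,0,0],[0.8,0,0,0,0],[0,0,-1,0,0],[0,0,-1,0,0],[0,0,-1,0,0],[0.8,0.8,-0.6,0,0],[0.8,0.8,0,0,0],[0,0.8,0,0,0],[0,0,0,0,0],[0,0,0,0,0]]'; python3 - <<'E'
from h import *
from cell import vision
c=np.array([.5019,-.2786,0]);D=R.from_euler("z",65.37-90,degrees=True).as_matrix()
for n in("scene","top"):
    d=vision.get_image(n);P=(cloud(d)-c)@D*1e3
    q=P[(d["z_map"]>0)&(abs(P[...,1]+99)<35)&(P[...,0]>-25)&(P[...,0]<45)&(P[...,2]>75)&(P[...,2]<140)]
    for z in range(75,140,8):
        k=q[(q[:,2]>=z)&(q[:,2]<z+8)]
        if len(k):print(n,z,len(k),np.percentile(k[:,0],[2,50,98]).round(1))
    cv2.imwrite(f"pics/{n}4.png",d["pixels"])
    if n=="top":
        for m,(u,v),hh in(("vial",(267,210),.06),("funnel",(308,233),.066),("beaker",(380,187),.079)):
            b=d["pixels"][v-12:v+12,u-12:u+12].astype(int)-np.load("top.npz")["pixels"][v-12:v+12,u-12:u+12];print(m,abs(b).mean())
    else: cv2.imwrite("pics/s4.png",cv2.resize(d["pixels"][100:290,220:460],None,fx=3,fy=3))
E
```

```text
clock: 14.05
position: [0.3662, -0.2206, 0.2272]
ee_rot: [0.67, 3.069, -0.0]
force: [0.3, 0.3, 0.0]
width: 0.005
gripper_force: 0.0
scene 75 44 [ 7.3  8.6 12.1]
scene 83 45 [ 8.2  9.5 12.2]
scene 91 48 [ 8.1 10.  12.8]
scene 99 48 [ 9.2 10.8 12.8]
scene 107 49 [10.2 11.3 15.3]
scene 115 46 [10.3 11.9 15.1]
scene 123 62 [11.3 12.6 18. ]
scene 131 25 [12.3 14.9 17.3]
top 75 18 [ 8.3  9.2 10. ]
top 83 22 [ 8.9  9.7 10.5]
top 91 24 [ 9.3 10.3 11.2]
top 99 24 [10.3 11.1 11.8]
top 107 20 [10.9 11.6 12.5]
top 115 27 [11.6 12.3 13. ]
top 123 40 [12.3 13.5 18.2]
top 131 42 [13.4 15.4 17.8]
vial 73.7042824074074
funnel 46.552083333333336
beaker 22.35127314814815
```

View pics/s4.png

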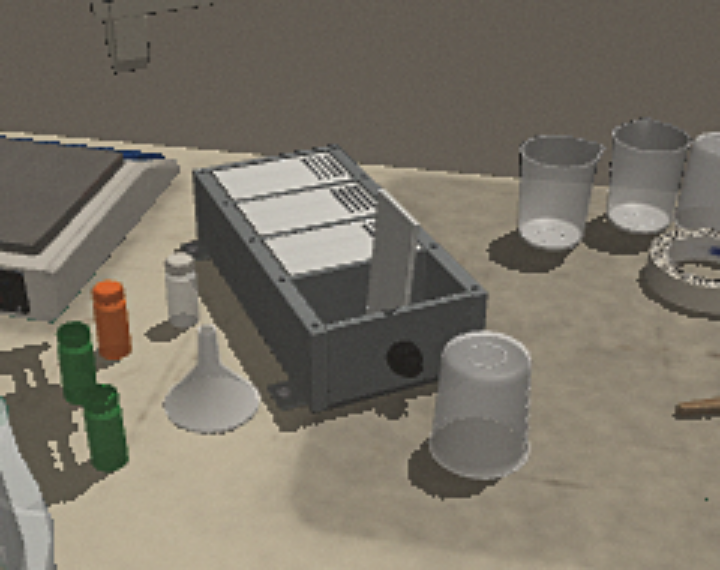

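The hatch stands open, at about 1.65 by its slope, which is its stop. The vial (180,290), funnel (210,385) and beaker (483,400) are where they were in the earlier crops, and the arm is clear.

```bash
python3 -c "
from cell import sign_off;print(sign_off())"
```

```text
the job is handed in; nothing more can be done
None
```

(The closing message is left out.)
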